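# Find the steel shaft coupling by its weight and offer it up to the motor

### The job

The motor standing on the bench needs the steel coupling, but the drawer holds a steel and an aluminium one that look just the same. Pull the drawer right out to its stop and lift each coupling in turn to feel which is heavier; leave the lighter one standing in a pocket of the open drawer, and finish while still holding the heavier one in the gripper, upright and still, centred over the end of the motor's upright shaft and about 3 cm above it, ready to be lowered on. Do not touch the motor, and leave the drink can, the hex key and the vial where they are.

Things in the scene. Friction and masses are not known exactly. Their poses are not given: they have to be found in the camera images.
- drawer_unit: low grey sheet-steel bench drawer unit, 180 (x) x 280 (y) x 85 (z) mm, fixed to the bench, with one drawer. Origin: centre of its underside. Its own -x axis points out of the drawer front (roughly towards the robot), z up
- drawer (a joint): how far the drawer is pulled out along the unit's -x: 0 m shut (as at the start), 0.115 m at its stop. It needs about 3 N to move and stays where it is left
- drawer_handle (a point): middle of the drawer's level steel bar handle: bar 11 mm thick, 110 mm long along the unit's y, 35 mm in front of the drawer front, 52 mm above the bench; posts 47 mm either side of the middle, open space behind the bar. Top edge of the drawer front 79 mm, of the unit 85 mm above the bench. Axes as the unit's; moves with the drawer
- pocket_1 (a point): floor centre of the round pocket on the unit's +y side of the drawer's grey insert, 23 mm above the bench. Pocket 47 mm wide, 10 mm deep; insert top 33 mm, drawer side walls 45 mm above the bench. 70 mm behind the outer face of the 10 mm thick drawer front, 69 mm from the side wall; under the unit's top while shut, 55 mm before its edge when fully out. Axes as the unit's; moves with the drawer
- pocket_2 (a point): the same for the pocket on the unit's -y side, 110 mm from pocket_1
- coupling_a: one of two look-alike shaft couplings: light-grey round sleeve, 36 mm diameter, 45 mm tall, with a bore and a small dark grub screw, upright in one of the two pockets. Origin: centre of its underside, z along its axis. One is aluminium (about 0.12 kg), the other steel (about 0.34 kg), each give or take 15 percent; which is which can only be told by lifting
- coupling_b: the other shaft coupling, alike in form, size and finish. Origin: centre of its underside, z along its axis
- motor: stepper motor with 86 x 86 mm square body, 80 mm tall, dark middle between aluminium end caps, standing fixed on the bench with its shaft upright. Origin: centre of its underside, z up; a small socket juts out 9 mm at the foot of its +y side
- shaft_tip (a point): centre of the top end of the motor's upright steel shaft, 14 mm in diameter, 120 mm above the bench; z up along the shaft
- hex_key: small steel hex key, 28 x 74 x 8 mm, lying in front of the motor; leave it. Origin: centre of its underside
- soda_can: drink can, 66 mm in diameter, 114 mm tall, standing to the right near the bench's front edge; leave it. Origin: centre of its underside
- sample_vial: clear vial with white cap, 32 mm in diameter, 64 mm tall, standing to the left near the bench's front edge; leave it. Origin: centre of its underside
Things that resemble listed ones, but are neither listed nor needed, are in the scene too. Leave any red look-alike of the motor alone.

How it is judged:
By the outcome, as a careful person would: the job done as asked, in the order asked, and still so for the second after the job is handed in, while the arm keeps its last pose, push and grip.
It also fails if it takes over 72 s, if anything falls off the work surface, if the arm or the gripper's body presses on something with over 40 N, if the wrist force passes 120 N, or if a joint passes its speed limit or range.

### The arm

A 6-joint arm with a two-finger parallel gripper is mounted at the origin on a cart in front of the work surface, level with it; the furniture and walls round the work are solid. World frame = base frame: x ahead of the robot, y to its left, z up, the work surface at z = 0. Lengths are in mm, angles in degrees, forces in N, time in s.
With the tool pointing down it reaches from about 300 to 850 mm from the base axis. Payload 4.2 kg.
Tool frame: the origin (TCP) lies midway between the tips of the shut fingers; the grasp point (between the pads) lies 19 mm behind it; z points along the fingers, y is the line along which they close (so a half turn about z gives the same grasp; the last joint's range is limited). The gripper opens to 91 mm and grips with 3 to 60 N. Pads are 32 mm wide; open, the fingers measure 118 mm over their backs; the gripper's body (76 mm by 178 mm) begins 60 mm behind the grasp point.
Start: joints at [-65.661, 18.312, 89.639, -0, 72.044, -1.146], TCP at [247.416, -519.069, 176.076] pointing down, gripper open.
Joint ranges: [-177.97, 177.97], [-48.28, 115.42], [12.27, 149.76], [-77.06, 257.06], [2.81, 150.46], [-146.56, 146.56]. Speed limits (degrees/s): [147.25, 147.25, 180, 180, 180, 180].

### API

Orientations are given as [roll, pitch, yaw] about the fixed x, y, z axes, in that order (R = Rz(yaw) Ry(pitch) Rx(roll)).
In Python, from workcell import env gives the robot as it stands.
- The arm moves only by the shell command python3 -m jog 'ROWS' [FORCE]. ROWS is a JSON object of lists of equal length, an entry for each row: "jaw": the finger opening in mm, from 0 to 91.2; "slide": the shift along the tool's x, y, z in units of 30 mm (1.0 is 30 mm), a list of three; "spin": the turn about the tool's z in units of 8 degrees (1.0 is 8 degrees). In form: {"jaw": [jaw, ...], "slide": [[dx, dy, dz], ...], "spin": [spin, ...]}. A call has 1 to 10 rows; each row shifts and turns the commanded pose from where the row before left it, along the tool's axes as they then stand; what a row does not reach is not made up. A row lasts 1/10 s, in which the tool goes at most 50 mm and 8.59 degrees, less where a joint would pass 70% of its speed; a pose out of reach is approached as far as the arm can. A call is refused whole if a number of a shift passes 1 or a number of a turn 1, either way. A call with a gripper value outside its range is refused whole. The fingers move at their own pace and stop on an object; FORCE is the grip in N (left out, the last holds). Time passes only in rows, so rows that do not move let the fingers close. It gives the time, the measured TCP pose, the force, the opening and the grip force at its end, in the units of the state.
- env.state(): the state, without advancing time (a new reading comes with each control period).
- env.grab_frame(name): name is "scene" or "top" or "wrist"; returns the picture (420x560x3 uint8, red, green, blue); there is no depth.
- env.camera_model(name): a dict with "fx", "fy", "cx", "cy" (pixels), "camera_from_world" (4x4, takes a point from world to camera coordinates). Camera axes: x right, y up, looking along -z (the intrinsics and any distortion apply to the point x, -y, -z); pixel columns grow to the right and rows downward; lengths in mm; the calibration is good to about 2 mm. A picture is of the moment at which its call begins: read the wrist's pose just before it. camera_model takes no time and is no camera call; for the wrist camera it gives the pose at the moment of the call.
- env.job_done(): hands the job in; it is judged then, once.
The state is a dict: "time_s": time; "qpos": joint angles; "qvel": joint speeds; "effort": joint torques, N m; "ee_pos": TCP position; "ee_rot": TCP orientation; "force": force on the tool from outside, world axes, zero at the start; "torque": the same for the moment, N m; "gripper_width": finger opening in mm; "gripper_force": force on a finger pad.
Only numpy, scipy, OpenCV 4.12 (cv2) and the standard library are available. Lean on these libraries where they do the work, as an engineer would, in place of code of your own. Each camera call takes 0.05 s, during which the arm holds its last target. There are 200 camera calls.

## Working session

There is one attempt and no reset: what is moved stays moved. The work goes in short steps, Python scripts to look and compute and a shell command to move; the robot and the scene stay as the last step left them, time stands still between calls to the robot, and variables do not carry over. Pictures are saved under pics/ and viewed, at most 10 in all, crops included, and the job is handed in when it is done.

```bash
ls; mkdir -p pics
python3 - <<'E'
from workcell import env
import cv2,json
s=env.state(); print(s)
for n in("scene","top"):
    f=env.grab_frame(n); cv2.imwrite(f"pics/{n}0.png",cv2.cvtColor(f,cv2.COLOR_RGB2BGR)); print(n,env.camera_model(n))
E
```

```text
pics
{'time_s': 0.0, 'qpos': array([-6.56608231e+01,  1.83490692e+01,  8.97061964e+01, -2.51014208e-03,
        7.20429199e+01, -1.14726469e+00]), 'qvel': array([-0.01111922, -0.061922  , -0.02244193,  0.04325434, -0.08054065,
       -0.04730674]), 'effort': array([ 2.92754492e-03, -4.12452900e+01, -2.31972635e+01,  7.29709561e-02,
        4.58345900e-02, -1.31220304e-04]), 'ee_pos': array([ 247.16144403, -518.5399203 ,  175.24753378]), 'ee_rot': array([-1.79901786e+02,  4.20170709e-04,  2.54872179e+01]), 'force': array([-0.05798941,  0.49220173,  0.62257848]), 'torque': array([-0.01061774,  0.00064304, -0.0008086 ]), 'gripper_force': 0.0, 'gripper_width': 91.10502658201655}
scene {'fx': 543.162384745352, 'fy': 543.162384745352, 'cx': 273.2396055029113, 'cy': 205.02708119636765, 'camera_from_world': array([[-7.87241657e-01, -6.16594524e-01,  7.85914504e-03,
         5.03464745e+02],
       [ 4.56442796e-01, -5.74102558e-01,  6.79754534e-01,
        -2.84921768e+02],
       [-4.14620968e-01,  5.38718336e-01,  7.33397578e-01,
        -1.43321745e+03],
       [ 0.00000000e+00,  0.00000000e+00,  0.00000000e+00,
         1.00000000e+00]])}
top {'fx': 419.7735499586892, 'fy': 419.7735499586892, 'cx': 285.21868013666113, 'cy': 208.91262327389632, 'camera_from_world': array([[ 2.50492160e-02, -9.99619868e-01,  1.15176704e-02,
         6.95034622e+01],
       [ 9.93195743e-01,  2.61956711e-02,  1.13472474e-01,
        -5.93533718e+02],
       [-1.13731052e-01,  8.59690466e-03,  9.93474379e-01,
        -1.30320953e+03],
       [ 0.00000000e+00,  0.00000000e+00,  0.00000000e+00,
         1.00000000e+00]])}
```

View pics/scene0.png

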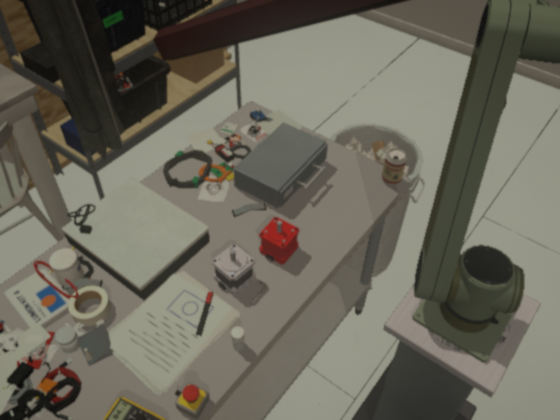

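View pics/top0.png

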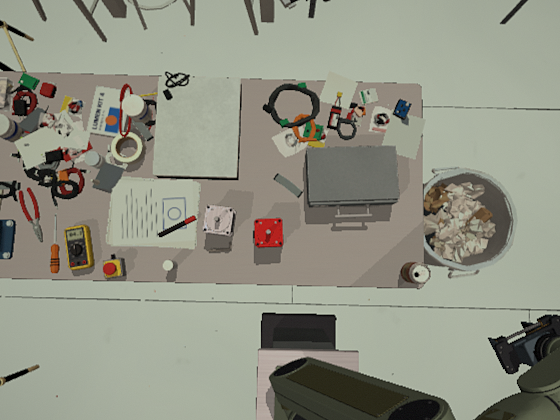

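The top view shows the grey motor at about (219,222) and its red look-alike at (268,233). The drawer unit is at (350,178), with its bar handle at (352,220). The can is at (415,272), and the white-capped vial at (168,266). In the scene view the grey motor is at (234,262), the red one at (279,238) and the handle at (312,178).

Candidates for the motor, in top-view pixels:
- **Grey motor (219,222):** this is my choice, because it has aluminium caps and a dark middle.
- **Red look-alike (268,233):** I'll leave it alone.

Only one handle is visible. I'll check both in one close composite crop.

```bash
cat > h.py <<'E'
from workcell import env
import numpy as np, cv2
def proj(m,P):
    T=np.array(m["camera_from_world"]); p=T[:3,:3]@np.asarray(P,float)+T[:3,3]
    return np.array([m["cx"]+m["fx"]*p[0]/-p[2], m["cy"]-m["fy"]*p[1]/-p[2]])
def ray(m,uv):
    T=np.array(m["camera_from_world"]); R=T[:3,:3]
    d=R.T@np.array([(uv[0]-m["cx"])/m["fx"],-(uv[1]-m["cy"])/m["fy"],-1.])
    return -R.T@T[:3,3], d/np.linalg.norm(d)
def tri(obs):
    A=np.zeros((3,3));b=np.zeros(3)
    for m,uv in obs:
        o,d=ray(m,uv);M=np.eye(3)-np.outer(d,d);A+=M;b+=M@o
    X=np.linalg.solve(A,b)
    return X,[np.round(proj(m,X)-uv,1) for m,uv in obs]
def atz(m,uv,z):
    o,d=ray(m,uv); return o+d*(z-o[2])/d[2]
E
python3 - <<'E'
import cv2,numpy as np
t=cv2.imread("pics/top0.png");s=cv2.imread("pics/scene0.png")
c=lambda im,x,y:cv2.resize(im[y:y+75,x:x+100],None,fx=4,fy=4,interpolation=cv2.INTER_CUBIC)
cv2.imwrite("pics/crop1.png",np.vstack([np.hstack([c(t,302,165),c(t,190,190)]),np.hstack([c(s,260,135),c(s,205,215)])]))
E
```

```text
(no output)
```

View pics/crop1.png

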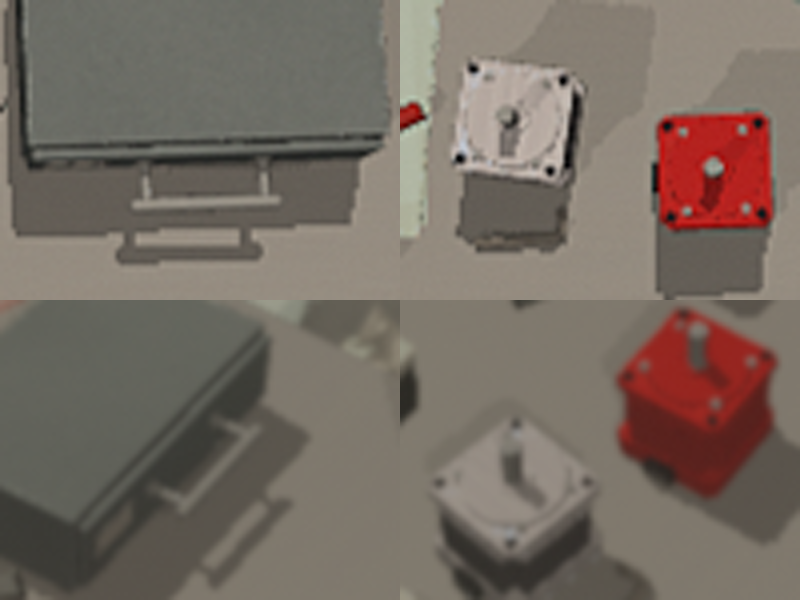

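The crop confirms the grey motor, with its aluminium cap and dark middle, and its shaft tip at top (217,218) and scene (233,248). The bar handle's middle is at top (353.5,215.5) and scene (315,177).

Run:
```python
from h import *
t=env.camera_model("top");s=env.camera_model("scene")
k=lambda x,y,u,v:(x+(u+.5)/4-.5,y+(v+.5)/4-.5)
for n,a,b in [("handle mid",k(302,165,206.5,202.5),k(260,135,220,168)),
 ("shaft",k(190,190,109,113),k(205,215,113,131)),
 ("motor cornerNE",k(190,190,164,80),k(205,215,196,186)),("cornerSE(nearR)",k(190,190,151,171),k(205,215,110,243)),
 ("cornerSW",k(190,190,60,158),k(205,215,38,183)),("cornerNW",k(190,190,73,68),k(205,215,115,125))]:
    print(n,tri([(t,a),(s,b)]))
L=atz(t,k(302,165,133,205),52);R=atz(t,k(302,165,280,200),52)
print("handle z52",L,R,(L+R)/2,np.linalg.norm(L-R), "yaw of y axis",np.degrees(np.arctan2(*(L-R)[[1,0]])))
E1=atz(t,k(302,165,30,149),85);E2=atz(t,k(302,165,384,137),85)
print("unit edge",E1,E2,np.linalg.norm(E1-E2),np.degrees(np.arctan2(*(E1-E2)[[1,0]])))
print("shaft z120",atz(t,k(190,190,109,113),120))
w=env.camera_model("wrist");print(w, env.state()['ee_pos'])
for n,uv in [("can",(415,272)),("vial",(168,266)),("red",(268,222))]: print(n,atz(t,uv,100))
```

```text
handle mid (array([ 575.20870801, -128.26594392,   55.30100595]), [array([-0.1, -0.2]), array([0.2, 0. ])])
shaft (array([549.20487598, 286.1119341 , 129.96777685]), [array([-0.1, -0.2]), array([0.2, 0. ])])
motor cornerNE (array([557.51057243, 242.96258569,  30.59850805]), [array([4.6, 8.7]), array([-10.9,  -2.5])])
cornerSE(nearR) (array([532.54768659, 282.17744924,  11.40144017]), [array([-4.1, -6.1]), array([8.5, 1. ])])
cornerSW (array([535.61597936, 335.63353348, 131.49537509]), [array([-5. , -7.3]), array([10.2,  1.3])])
cornerNW (array([561.62131679, 299.79195792, 147.35928974]), [array([3.5, 6.1]), array([-7.7, -1.8])])
handle z52 [571.54643678 -71.41957573  52.        ] [ 578.51875835 -186.9707006    52.        ] [ 575.03259756 -129.19513816   52.        ] 115.76128768796514 yaw of y axis 93.45302420305785
unit edge [609.30250027  12.40007177  85.        ] [ 625.85533782 -259.95667611   85.        ] 272.85929440659316 93.47794790798086
shaft z120 [549.5697892 287.3019682 120.       ]
{'fx': 325.9732750541361, 'fy': 325.9732750541361, 'cx': 274.6462633404298, 'cy': 206.66947472264226, 'camera_from_world': array([[ 4.29951298e-01, -9.02849824e-01, -2.01895374e-03,
        -5.73652963e+02],
       [ 8.65640882e-01,  4.12865129e-01, -2.83210609e-01,
         3.10537153e+01],
       [ 2.56530205e-01,  1.20019080e-01,  9.59055616e-01,
        -3.93345931e+02],
       [ 0.00000000e+00,  0.00000000e+00,  0.00000000e+00,
         1.00000000e+00]])} [ 247.20275346 -518.60202763  175.32730775]
can [ 404.72982121 -306.56700844  100.        ]
vial [404.23032842 428.92166828 100.        ]
red [542.8917492  136.17183442 100.        ]
```

```bash
cat >> h.py <<'E'
from scipy.spatial.transform import Rotation as Ro
def go(x,y,z,yaw=None):
    s=env.state();R=Ro.from_euler('xyz',s["ee_rot"],degrees=True)
    d=R.inv().apply(np.array([x,y,z])-s["ee_pos"])/30
    print("need slide",d.round(2),"spin",None if yaw is None else round(-(yaw-s["ee_rot"][2])/8,2),"t",round(s["time_s"],2),"at",s["ee_pos"].round(1),s["ee_rot"].round(1))
E
python3 -m jog '{"jaw":[91,91,91,91,91,91,91,91,91,91],"slide":[[0.97,-0.44,0],[0.97,-0.44,0],[0.97,-0.44,0],[0.97,-0.44,0],[0.97,-0.44,0],[0.97,-0.44,0],[0.97,-0.44,0],[0.97,-0.44,0],[0.97,-0.44,0],[0.97,-0.44,0]],"spin":[0,0,0,0,0,0,0,0,0,0]}'
python3 -c "
from h import *
go(575,-129,170,93.45)"
```

```text
time_s: 1.1
ee_pos: [453.8, -273.4, 175.7]
ee_rot: [-180.0, 0.0, 25.5]
force: [0.5, -0.5, -0.3]
gripper_width: 91.1
gripper_force: 0.0
need slide [ 5.72 -2.61  0.19] spin -8.5 t 1.1 at [ 453.8 -273.4  175.7] [-180.     0.    25.5]
```

```bash
python3 -m jog '{"jaw":[91,91,91,91,91,91,91,91,91,91],"slide":[[0.95,-0.43,0],[0.95,-0.43,0],[0.95,-0.43,0],[0.95,-0.43,0],[0.95,-0.43,0],[0.95,-0.43,0],[0,0,0],[0,0,0],[0,0,0],[0,0,0]],"spin":[0,0,0,0,0,0,-1,-1,-1,-1]}' >/dev/null
python3 -m jog '{"jaw":[91,91,60,22,22],"slide":[[0,0,0],[0,0,0],[0,0,0],[0,0,0],[0,0,0]],"spin":[-1,-1,-1,-1,-0.5]}'
python3 - <<'E'
from h import *
go(575,-129,52-19+30,93.45)
m=env.camera_model("wrist");f=env.grab_frame("wrist");cv2.imwrite("pics/w1.png",cv2.cvtColor(f,cv2.COLOR_RGB2BGR))
import pickle;pickle.dump(m,open("w1.pkl","wb"))
print(proj(m,[575,-129,52]),proj(m,[571.5,-71.4,52]),proj(m,[578.5,-187,52]))
E
```

```text
time_s: 2.6
ee_pos: [574.0, -131.2, 175.5]
ee_rot: [-179.9, -0.0, 93.7]
force: [-0.6, 0.5, -0.6]
gripper_width: 69.8
gripper_force: 0.0
need slide [0.07 0.04 3.75] spin 0.03 t 2.6 at [ 574.  -131.2  175.5] [-179.9   -0.    93.7]
[275.10863707 189.09383055] [275.35202674 132.77760976] [274.86386468 240.62163289]
```

View pics/w1.png

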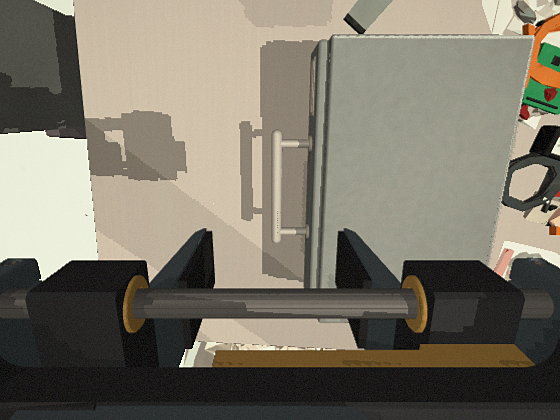

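The wrist view shows the bar from (277,131) to (277,241), within 2 px of the prediction. The space behind it is clear and the drawer front is at column 310.

```bash
python3 - <<'E'
from h import *
import pickle
t=env.camera_model("top");s=env.camera_model("scene");w=pickle.load(open("w1.pkl","rb"))
k=lambda x,y,u,v:(x+(u+.5)/4-.5,y+(v+.5)/4-.5)
print("t+w R",tri([(t,k(302,165,280,200)),(w,(276.5,241))]))
print("t+w L",tri([(t,k(302,165,133,205)),(w,(277,131))]))
print("s+w L",tri([(s,k(260,135,182,207)),(w,(277,131))]),"R",tri([(s,k(260,135,258,130)),(w,(276.5,241))]))
print(atz(w,(277,131),52),atz(w,(276.5,241),52))
E
# descend part way meanwhile: jaws to 24
python3 -m jog '{"jaw":[24,24,24,24,24,24],"slide":[[0,0.03,0.5],[0,0.03,0.5],[0,0.03,0],[0,0,0],[0,0,0],[0,0,0]],"spin":[0,0,0,0,0,0]}'
```

```text
t+w R (array([ 579.55718099, -187.72959525,   50.10497283]), [array([ 0.1, -0.3]), array([-0.7, -0.4])])
t+w L (array([572.31111827, -70.53579203,  51.51716636]), [array([-0.3, -0.2]), array([-0.8,  0.9])])
s+w L (array([572.04961095, -69.70331904,  60.26847972]), [array([-0.4, -0. ]), array([-1. ,  0.6])]) R (array([ 580.5144944 , -188.57028999,   48.73289347]), [array([ 0., -0.]), array([ 0.1, -0.1])])
[573.02699059 -69.56560841  52.        ] [ 580.32367876 -187.3293306    52.        ]
time_s: 3.25
ee_pos: [577.5, -131.2, 146.9]
ee_rot: [179.9, 0.0, 93.5]
force: [0.4, 0.3, 0.6]
gripper_width: 24.2
gripper_force: 0.0
```

The measured bar middle is (576.4,-129,51.5), which agrees with the text's 52 mm. Next I descend over it and grip.

```bash
python3 -m jog '{"jaw":[24,24,24,24,24,24],"slide":[[0.05,-0.04,0.8],[0,0,0.8],[0,0,0.8],[0,0,0.7],[0,0,0.6],[0,0,0]],"spin":[0,0,0,0,0,0]}'
python3 -m jog '{"jaw":[5,5,5,5],"slide":[[0,0,0],[0,0,0],[0,0,0],[0,0,0]],"spin":[0,0,0,0]}' 30
```

```text
time_s: 3.85
ee_pos: [574.1, -129.3, 33.1]
ee_rot: [-179.7, -0.1, 93.5]
force: [0.1, 0.0, 0.2]
gripper_width: 24.0
gripper_force: 0.0
time_s: 4.25
ee_pos: [576.3, -129.8, 36.0]
ee_rot: [179.9, 0.0, 93.5]
force: [0.1, 0.9, 0.5]
gripper_width: 4.9
gripper_force: 0.0
```

Run:
```python
from h import *
print(env.state()["gripper_width"],env.state()["force"],env.state()["ee_pos"])
f=env.grab_frame("wrist");g=env.grab_frame("scene")[115:235,240:400]
f=cv2.resize(f,(400,300));g=cv2.resize(g,(400,300),interpolation=cv2.INTER_CUBIC)
cv2.imwrite("pics/c2.png",cv2.cvtColor(np.hstack([f,g]),cv2.COLOR_RGB2BGR))
```

```text
4.932194016553151 [0.05080357 0.90818239 0.51838137] [ 576.34393941 -129.84601381   36.00042189]
```

View pics/c2.png

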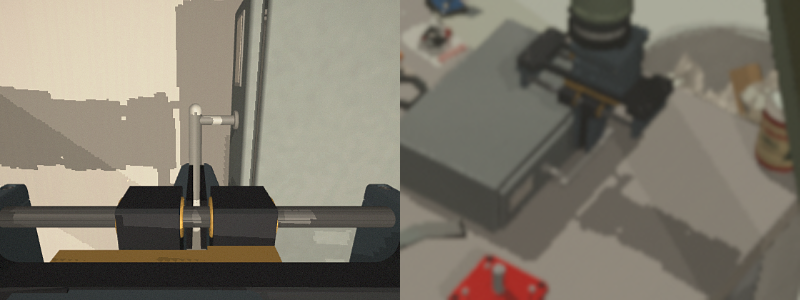

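The left half shows the bar end at about (272,151) in full-frame pixels, running down between the nearly shut fingers. The jaw reads 4.9 mm with no force, so the bar may not be gripped. I'll check by projection.

Run:
```python
from h import *
m=env.camera_model("wrist")
for P in [[576.3,-129.8,36],[576.3,-129.8,55],[576.3,-129.8,74],[573,-69.6,52],[573,-69.6,40],[573,-69.6,30],[573,-69.6,65],[576.3,-113.8,36],[576.3,-113.8,74]]: print(P,proj(m,P).round(1))
f=env.grab_frame("wrist")
c=f[130:350,180:380];cv2.imwrite("pics/c3.png",cv2.cvtColor(cv2.resize(c,(545,600),interpolation=cv2.INTER_CUBIC),cv2.COLOR_RGB2BGR))
```

```text
[576.3, -129.8, 36] [273.8 233.9]
[576.3, -129.8, 55] [273.7 244.8]
[576.3, -129.8, 74] [273.7 257.9]
[573, -69.6, 52] [274.2 147.6]
[573, -69.6, 40] [274.3 145.5]
[573, -69.6, 30] [274.3 143.9]
[573, -69.6, 65] [274.2 150.2]
[576.3, -113.8, 36] [275.2 211.6]
[576.3, -113.8, 74] [275.4 231.8]
```

View pics/c3.png

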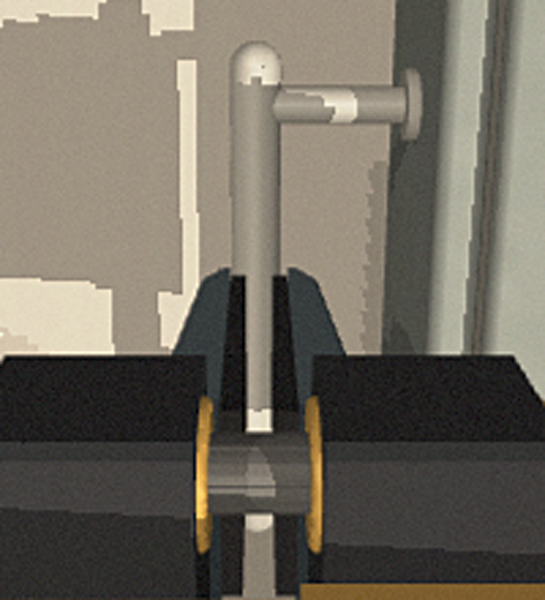

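In the crop the pads overlap the bar, and the jaw passes 11 mm without any contact. Judging by scale, the visible finger ends sit higher than the reported TCP. I'll open, go down 15 mm while watching the force, and close again.

```bash
python3 -m jog '{"jaw":[24,24,24,24],"slide":[[0,0,0],[0,0,0],[0,0,0],[0,0,0]],"spin":[0,0,0,0]}' | grep -E "force|width"
python3 -m jog '{"jaw":[24,24,24],"slide":[[0,0,0.25],[0,0,0.25],[0,0,0]],"spin":[0,0,0]}'
python3 -m jog '{"jaw":[5,5,5,5],"slide":[[0,0,0],[0,0,0],[0,0,0],[0,0,0]],"spin":[0,0,0,0]}' 30
```

```text
force: [0.7, 0.3, -0.2]
gripper_width: 24.2
gripper_force: 0.0
time_s: 5.1
ee_pos: [574.5, -129.4, 18.4]
ee_rot: [-179.8, -0.0, 93.5]
force: [-0.4, 0.4, 0.4]
gripper_width: 24.1
gripper_force: 0.0
time_s: 5.5
ee_pos: [576.0, -129.7, 20.3]
ee_rot: [180.0, 0.0, 93.5]
force: [0.2, -0.5, 0.9]
gripper_width: 5.2
gripper_force: 0.0
```

```bash
python3 -m jog '{"jaw":[24,24,24,24,24,24,24],"slide":[[0,0,0],[0,0,0],[0,0,0],[0,0,0.1],[0,0,0.1],[0,0,0.1],[0,0,0]],"spin":[0,0,0,0,0,0,0]}' | grep -E "pos|force|width"
python3 -m jog '{"jaw":[4,4,4,4],"slide":[[0,0,0],[0,0,0],[0,0,0],[0,0,0]],"spin":[0,0,0,0]}' 30
python3 - <<'E'
from h import *
f=env.grab_frame("wrist")[130:330,200:360];g=env.grab_frame("scene")[130:230,270:370]
f=cv2.resize(f,(360,450),interpolation=cv2.INTER_CUBIC);g=cv2.resize(g,(440,450),interpolation=cv2.INTER_CUBIC)
cv2.imwrite("pics/c4.png",cv2.cvtColor(np.hstack([f,g]),cv2.COLOR_RGB2BGR))
s=env.camera_model("scene")
p=env.state()["ee_pos"]
for dz in (0,20,40): print(dz,(proj(s,p+[0,0,dz])-[270,130])*[4.4,4.5]+[360,0])
E
```

```text
ee_pos: [575.3, -129.6, 10.4]
force: [-0.0, 1.3, -0.3]
gripper_width: 24.0
gripper_force: 0.0
time_s: 6.6
ee_pos: [575.3, -129.7, 11.0]
ee_rot: [-179.9, 0.0, 93.5]
force: [-1.9, -0.1, 0.8]
gripper_width: 10.2
gripper_force: 30.0
0 [554.34380163 253.50578346]
20 [556.09915325 233.45562776]
40 [557.88472149 213.06032876]
```

View pics/c4.png

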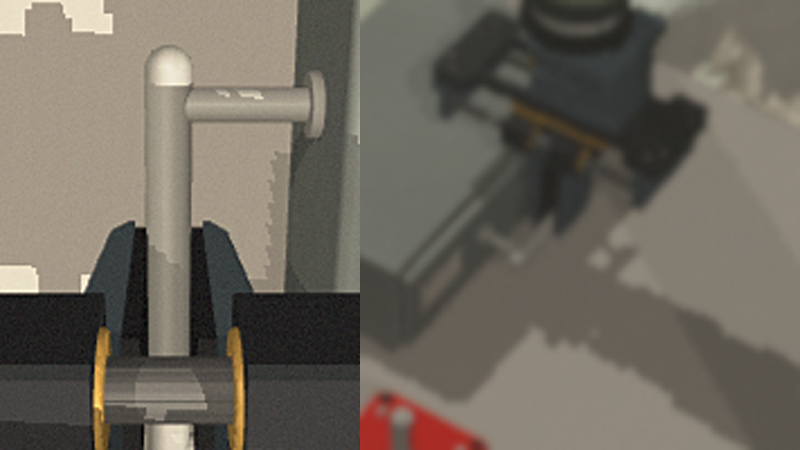

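Now it's gripped at 10.2 mm and 30 N, but only near the fingertips. So the real tips sit about 35–40 mm above the reported TCP, and I'll calibrate with that. I'll regrip 9 mm deeper, because 10.2 is under 11 and suggests contact above the bar's middle.

```bash
python3 -m jog '{"jaw":[24,24,24,24,24,24],"slide":[[0,0,0],[0,0,0],[0,0,0.15],[0,0,0.15],[0,0,0],[0,0,0]],"spin":[0,0,0,0,0,0]}' | grep -E "pos|force|width"
python3 -m jog '{"jaw":[4,4,4,4],"slide":[[0,0,0],[0,0,0],[0,0,0],[0,0,0]],"spin":[0,0,0,0]}' 40
python3 -m jog '{"jaw":[4,4,4,4],"slide":[[0,-0.1,0],[0,-0.2,0],[0,-0.3,0],[0,-0.4,0]],"spin":[0,0,0,0]}' 40
```

```text
ee_pos: [575.6, -129.6, 1.7]
force: [-0.1, -0.3, 0.7]
gripper_width: 24.1
gripper_force: 0.0
time_s: 7.7
ee_pos: [575.3, -129.7, 2.2]
ee_rot: [-180.0, 0.0, 93.5]
force: [-2.0, 0.2, 0.9]
gripper_width: 9.9
gripper_force: 40.0
time_s: 8.1
ee_pos: [545.9, -131.6, 2.1]
ee_rot: [179.9, 0.0, 93.5]
force: [3.0, -0.0, -1.4]
gripper_width: 10.3
gripper_force: 40.0
```

```bash
python3 -m jog '{"jaw":[4,4,4,4,4,4],"slide":[[0,-0.5,0],[0,-0.6,0],[0,-0.6,0],[0,-0.5,0],[0,-0.3,0],[0,-0.15,0]],"spin":[0,0,0,0,0,0]}' 40
python3 -m jog '{"jaw":[4,4,4,4],"slide":[[0,-0.1,0],[0,-0.08,0],[0,-0.08,0],[0,0,0]],"spin":[0,0,0,0]}' 40
```

```text
time_s: 8.7
ee_pos: [465.1, -136.5, 2.1]
ee_rot: [-180.0, 0.0, 93.5]
force: [2.2, -0.2, -3.3]
gripper_width: 9.9
gripper_force: 40.0
time_s: 9.1
ee_pos: [460.8, -136.8, 2.2]
ee_rot: [179.8, 0.0, 93.5]
force: [6.4, 0.2, -4.9]
gripper_width: 10.1
gripper_force: 40.0
```

```bash
python3 -m jog '{"jaw":[4,4,4],"slide":[[0,-0.1,0],[0,-0.1,0],[0,0,0]],"spin":[0,0,0]}' 40 | grep -E "pos|force"
python3 -m jog '{"jaw":[4,24,24,24,24],"slide":[[0,0.25,0],[0,0,0],[0,0,0],[0,0,0],[0,0,0]],"spin":[0,0,0,0,0]}' | grep -E "pos|force|width"
python3 -m jog '{"jaw":[24,24,60,60,60,60],"slide":[[0,0,-0.8],[0,0,-1],[0,0,-1],[0,0,-1],[0,0,-0.5],[0,0,0]],"spin":[0,0,0,0,0,0]}'
python3 - <<'E'
from h import *
import pickle
go(563,-75,110,93.45)
m=env.camera_model("wrist");f=env.grab_frame("wrist");cv2.imwrite("pics/w2.png",cv2.cvtColor(f,cv2.COLOR_RGB2BGR));pickle.dump(m,open("w2.pkl","wb"))
f=env.grab_frame("top");cv2.imwrite("pics/t2.png",cv2.cvtColor(f,cv2.COLOR_RGB2BGR))
E
```

```text
ee_pos: [461.3, -136.9, 2.2]
force: [20.7, 6.9, -18.5]
gripper_force: 40.0
ee_pos: [459.4, -136.6, 2.0]
force: [0.3, 0.6, 0.2]
gripper_width: 23.8
gripper_force: 0.0
time_s: 10.5
ee_pos: [461.4, -137.2, 133.3]
ee_rot: [179.7, 0.1, 93.5]
force: [0.2, -0.5, -0.1]
gripper_width: 52.8
gripper_force: 0.0
need slide [1.87 3.5  0.79] spin 0.0 t 10.5 at [ 461.4 -137.2  133.3] [1.797e+02 1.000e-01 9.350e+01]
```

View pics/w2.png

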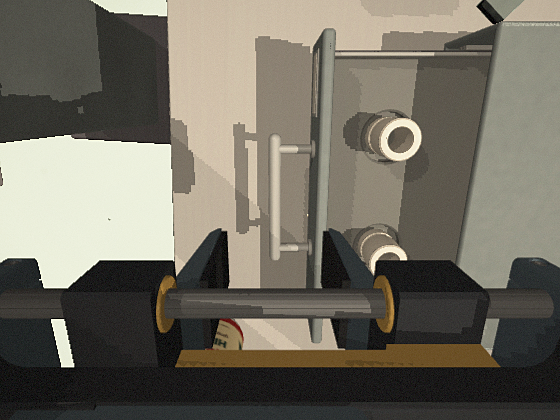

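The open drawer shows coupling 1 with its top-ring centre at about (398,139). Coupling 2 is near (383,260), partly behind the gripper. The handle is at column 275 and the can is at the bottom edge.

Run:
```python
from h import *
import pickle
t=env.camera_model("top");w=pickle.load(open("w2.pkl","rb"))
im=cv2.imread("pics/t2.png",0)
wi=cv2.imread("pics/w2.png",0)
def blob(im,c,r,th):
    x0,y0=int(c[0]-r),int(c[1]-r);p=im[y0:y0+2*r,x0:x0+2*r]
    n,l,s,ce=cv2.connectedComponentsWithStats((p>th).astype(np.uint8))
    return [( (ce[i]+[x0,y0]).round(1),s[i]) for i in range(1,n) if s[i][4]>15]
for P in [(562.5,-75.6,68),(569.1,-185.4,68)]:
    c=proj(t,P);x,y=int(c[0]),int(c[1]);p=im[y-12:y+13,x-12:x+13]
    print("pred top",c.round(1),"wrist",proj(w,P).round(1),p.min(),p.max())
    for th in (150,170,190): print(th,blob(im,c,14,th))
b=blob(wi,(398,139),32,190);print(b)
for P in [(562.5,-75.6,23+45)]:
    print(atz(w,(398.5,139),68))
```

```text
pred top [336.9 218.3] wrist [399.  142.5] 33 209
150 [(array([336. , 218.7]), array([ 9, 10, 11, 11, 52], dtype=int32))]
170 [(array([336.3, 218.6]), array([ 9, 10, 11, 10, 41], dtype=int32))]
190 [(array([337. , 217.4]), array([10, 10,  9, 10, 19], dtype=int32))]
pred top [372.2 217.1] wrist [386.1 262.8] 7 214
150 [(array([371.5, 213.7]), array([ 9,  9, 10,  5, 23], dtype=int32))]
170 []
190 []
[(array([400.9, 138.8]), array([ 15,  11,  40,  43, 762], dtype=int32))]
[561.57025594 -72.78363562  68.        ]
```

```bash
python3 - <<'E'
from h import *
import pickle
t=env.camera_model("top");w=pickle.load(open("w2.pkl","rb"))
for a in [(336.5,218.5),(337,217.9)]:
  for b in [(398.5,139),(400,139)]: print(tri([(t,a),(w,b)]))
print(atz(w,(400,139),68),atz(t,(336.6,218.3),68))
E
python3 -m jog '{"jaw":[60,60,60,60,60],"slide":[[0.6,0.95,0],[0.6,0.95,0],[0.6,0.9,0],[0.07,0.7,0],[0,0,0]],"spin":[0,0,0,0,0]}'
python3 - <<'E'
from h import *
import pickle
go(563,-74.5,8,93.45)
m=env.camera_model("wrist");f=env.grab_frame("wrist");cv2.imwrite("pics/w3.png",cv2.cvtColor(f,cv2.COLOR_RGB2BGR));pickle.dump(m,open("w3.pkl","wb"))
E
```

```text
(array([561.63355143, -73.59145447,  68.49678174]), [array([-0.3,  0.1]), array([0.1, 1. ])])
(array([561.28162499, -73.16603626,  72.52591042]), [array([-0.2,  0.1]), array([0.1, 0.9])])
(array([563.74637978, -74.81332995,  63.73850583]), [array([-0.6,  0.1]), array([0.3, 2.2])])
(array([563.38676425, -74.37861478,  67.83250586]), [array([-0.5,  0.1]), array([0.3, 2.1])])
[562.81408284 -72.70906839  68.        ] [562.52685244 -74.80756364  68.        ]
time_s: 11.1
ee_pos: [562.8, -73.4, 128.8]
ee_rot: [-179.9, -0.0, 93.6]
force: [-0.4, 0.5, -1.4]
gripper_width: 59.8
gripper_force: 0.0
need slide [-0.04  0.01  4.03] spin 0.02 t 11.1 at [562.8 -73.4 128.8] [-179.9   -0.    93.6]
```

Coupling 1's top is at z≈68, as the text says, at (562.6,-74). I'll descend with the tips at about 42 mm, above the insert.

```bash
python3 -m jog '{"jaw":[60,60,60,60,60,60,60],"slide":[[0,0,0.9],[0,0,0.9],[0,0,0.9],[0,0,0.7],[0,0,0.5],[0,0,0.26],[0,0,0]],"spin":[0,0,0,0,0,0,0]}' | grep -E "pos|force"
python3 -m jog '{"jaw":[60,60],"slide":[[0,0,0],[0,0,0]],"spin":[0,0]}'| grep -E "pos|force"
python3 -m jog '{"jaw":[30,30,30,30],"slide":[[0,0,0],[0,0,0],[0,0,0],[0,0,0]],"spin":[0,0,0,0]}' 30
```

```text
ee_pos: [559.5, -74.6, 5.0]
force: [-0.1, -1.2, -0.3]
gripper_force: 0.0
ee_pos: [562.1, -74.6, 7.2]
force: [0.4, -0.4, -0.4]
gripper_force: 0.0
time_s: 12.45
ee_pos: [561.9, -74.3, 6.5]
ee_rot: [180.0, 0.0, 93.5]
force: [0.9, -1.5, 0.8]
gripper_width: 34.8
gripper_force: 30.0
```

```bash
python3 -m jog '{"jaw":[30,30,30,30,30,30],"slide":[[0,0,-0.3],[0,0,-0.5],[0,0,-0.6],[0,0,-0.4],[0,0,-0.2],[0,0,0]],"spin":[0,0,0,0,0,0]}' | grep -E "pos|width"
python3 -m jog '{"jaw":[30,30,30],"slide":[[0,0,0],[0,0,0],[0,0,0]],"spin":[0,0,0]}'| grep -E "^force"
for i in 1 2 3 4 5 6; do python3 -m jog '{"jaw":[30],"slide":[[0,0,0]],"spin":[0]}'| grep -E "^force|width"; done
python3 -c "
from h import *
print(env.state()['effort'],env.state()['torque'])"
```

```text
ee_pos: [561.9, -74.4, 67.0]
gripper_width: 34.5
force: [0.0, -0.2, -3.1]
force: [-0.3, 0.1, -2.7]
gripper_width: 35.1
force: [1.0, -0.3, -2.1]
gripper_width: 34.9
force: [0.1, 0.8, -3.0]
gripper_width: 34.7
force: [0.3, 0.6, -3.1]
gripper_width: 34.9
force: [1.0, -0.9, -3.2]
gripper_width: 35.3
force: [-0.5, -0.2, -3.4]
gripper_width: 34.8
[-8.24097151e-04 -4.41443861e+01 -2.12361842e+01  5.73973940e-02
  5.19305526e-02  6.23129358e-05] [-0.0429958  -0.10409239  0.03665223]
```

Lift 1 shows the vertical force going from about 0 to −2.9 N, roughly 0.30 kg, so it's probably the steel one. I'll put it back and weigh the other.

```bash
python3 -m jog '{"jaw":[30,30,30,30,30,30,30,30],"slide":[[0,0,0.4],[0,0,0.6],[0,0,0.5],[0,0,0.2],[0,0,0.15],[0,0,0.12],[0,0,0],[0,0,0]],"spin":[0,0,0,0,0,0,0,0]}' | grep -E "pos|force"
python3 -m jog '{"jaw":[45,60,60,60,60,60],"slide":[[0,0,0],[0,0,0],[0,0,0],[0,0,-0.4],[0,0,-0.9],[0,0,-1]],"spin":[0,0,0,0,0,0]}' | grep -E "pos|force|width"
python3 -m jog '{"jaw":[60,60,60,60,60,60,60],"slide":[[-0.5,0,0],[-0.9,0,0],[-0.9,0,0],[-0.9,0,0],[-0.47,0,0],[0,0,0],[0,0,0]],"spin":[0,0,0,0,0,0,0]}'
for i in 1 2 3; do python3 -m jog '{"jaw":[60],"slide":[[0,0,0]],"spin":[0]}'| grep -E "^force"; done
python3 - <<'E'
from h import *
go(569.1,-184.3,6.5,93.45)
f=env.grab_frame("wrist");f=cv2.resize(f,(400,300));g=cv2.resize(env.grab_frame("top")[180:255,310:410],(400,300),interpolation=cv2.INTER_CUBIC)
cv2.imwrite("pics/c5.png",cv2.cvtColor(np.hstack([f,g]),cv2.COLOR_RGB2BGR))
E
```

```text
ee_pos: [562.0, -74.4, 7.6]
force: [-0.1, -0.3, -3.3]
gripper_force: 30.0
ee_pos: [561.2, -74.3, 77.2]
force: [0.2, -0.3, 0.2]
gripper_width: 60.0
gripper_force: 0.0
time_s: 16.05
ee_pos: [567.9, -183.8, 76.0]
ee_rot: [-180.0, -0.0, 93.4]
force: [-0.5, 1.0, -0.6]
gripper_width: 59.8
gripper_force: 0.0
force: [-0.9, -0.8, 0.0]
force: [-0.1, -0.6, 0.3]
force: [-0.0, -0.2, -0.2]
need slide [-0.03  0.03  2.32] spin 0.01 t 16.35 at [ 568.3 -183.4   76.2] [-180.    -0.    93.5]
```

View pics/c5.png

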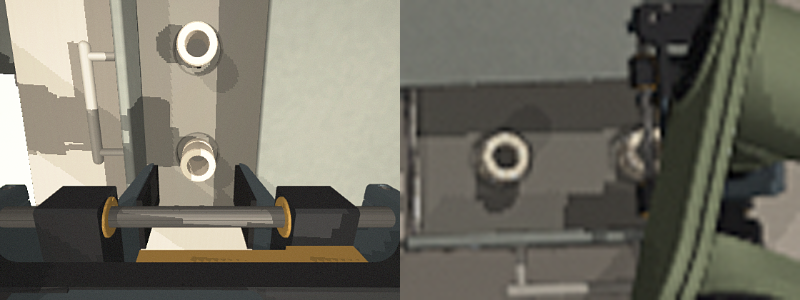

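The picture shows coupling 1 upright in its pocket again at (197,45), and coupling 2 at (197,165), centred between the fingers. I'll lower and lift coupling 2.

```bash
python3 -m jog '{"jaw":[60,60,60,60,60,60],"slide":[[0,0.02,0.8],[0,0,0.8],[0,0,0.45],[0,0,0.27],[0,0,0],[0,0,0]],"spin":[0,0,0,0,0,0]}' | grep -E "pos|force"
python3 -m jog '{"jaw":[30,30,30,30],"slide":[[0,0,0],[0,0,0],[0,0,0],[0,0,0]],"spin":[0,0,0,0]}' 30 | grep -E "pos|force|width"
python3 -m jog '{"jaw":[30,30,30,30,30,30,30,30,30],"slide":[[0,0,-0.3],[0,0,-0.5],[0,0,-0.6],[0,0,-0.4],[0,0,-0.2],[0,0,0],[0,0,0],[0,0,0],[0,0,0]],"spin":[0,0,0,0,0,0,0,0,0]}' | grep -E "pos|width"
for i in 1 2 3 4 5 6; do python3 -m jog '{"jaw":[30],"slide":[[0,0,0]],"spin":[0]}'| grep -E "^force|width"; done
```

```text
ee_pos: [569.5, -184.4, 7.2]
force: [0.5, -0.6, -0.5]
gripper_force: 0.0
ee_pos: [569.3, -184.3, 7.1]
force: [0.2, -0.2, 2.9]
gripper_width: 35.3
gripper_force: 30.0
ee_pos: [568.4, -184.0, 65.8]
gripper_width: 34.7
force: [0.2, 0.4, -1.6]
gripper_width: 34.8
force: [0.0, -0.8, -1.5]
gripper_width: 34.7
force: [0.2, 0.2, -1.0]
gripper_width: 34.5
force: [-0.4, -0.1, -1.6]
gripper_width: 34.9
force: [-0.5, 0.3, -1.6]
gripper_width: 34.7
force: [-0.6, -0.0, -1.3]
gripper_width: 35.1
```

Lift 2 reads about −1.4 N, roughly 0.14 kg, so coupling 2 is aluminium and coupling 1 is the steel one. I'll return coupling 2 and take coupling 1.

```bash
python3 -m jog '{"jaw":[30,30,30,30,30,30,30,30],"slide":[[0,0,0.4],[0,0,0.6],[0,0,0.5],[0,0,0.2],[0,0,0.15],[0,0,0.12],[0,0,0],[0,0,0]],"spin":[0,0,0,0,0,0,0,0]}' | grep -E "pos|force"
python3 -m jog '{"jaw":[45,60,60,60,60,60],"slide":[[0,0,0],[0,0,0],[0,0,0],[0,0,-0.4],[0,0,-0.9],[0,0,-1]],"spin":[0,0,0,0,0,0]}' | grep -E "pos|force|width"
python3 -m jog '{"jaw":[60,60,60,60,60,60,60],"slide":[[0.5,0,0],[0.9,0,0],[0.9,0,0],[0.9,0,0],[0.47,0,0],[0,0,0],[0,0,0]],"spin":[0,0,0,0,0,0,0]}' | grep -E "pos|force"
python3 -c "
from h import *
go(562,-74.3,6.5,93.45)"
```

```text
ee_pos: [569.2, -184.3, 7.9]
force: [1.2, 0.3, -0.8]
gripper_force: 30.0
ee_pos: [568.4, -184.0, 77.4]
force: [0.9, 0.1, 1.0]
gripper_width: 60.0
gripper_force: 0.0
ee_pos: [562.4, -74.7, 76.6]
force: [0.6, -0.9, 0.1]
gripper_force: 0.0
need slide [ 0.01 -0.01  2.34] spin 0.01 t 21.05 at [562.4 -74.7  76.6] [180.    0.   93.5]
```

```bash
python3 -m jog '{"jaw":[60,60,60,60,60,60],"slide":[[0,0,0.8],[0,0,0.8],[0,0,0.45],[0,0,0.29],[0,0,0],[0,0,0]],"spin":[0,0,0,0,0,0]}' | grep -E "pos|force"
python3 -m jog '{"jaw":[30,30,30,30],"slide":[[0,0,0],[0,0,0],[0,0,0],[0,0,0]],"spin":[0,0,0,0]}' 40 | grep -E "pos|force|width"
python3 -m jog '{"jaw":[30,30,30,30,30,30,30,30,30,30],"slide":[[0,0,-0.2],[0,0,-0.5],[0,0,-0.8],[0,0,-0.8],[0,0,-0.8],[0,0,-0.8],[0,0,-0.8],[0,0,-0.5],[0,0,-0.3],[0,0,0]],"spin":[0,0,0,0,0,0,0,0,0,0]}'
python3 - <<'E'
from h import *
import pickle
go(549.5,287,170,93.45)
f=env.grab_frame("top");cv2.imwrite("pics/t3.png",cv2.cvtColor(f,cv2.COLOR_RGB2BGR))
m=env.camera_model("wrist");f=env.grab_frame("wrist");cv2.imwrite("pics/w4.png",cv2.cvtColor(f,cv2.COLOR_RGB2BGR));pickle.dump(m,open("w4.pkl","wb"))
E
```

```text
ee_pos: [562.8, -75.0, 6.7]
force: [0.0, 0.5, 0.3]
gripper_force: 0.0
ee_pos: [562.3, -74.3, 6.8]
force: [0.0, -1.2, 2.4]
gripper_width: 34.9
gripper_force: 40.0
time_s: 23.05
ee_pos: [562.6, -74.3, 172.1]
ee_rot: [179.9, 0.0, 93.5]
force: [-0.0, -0.1, -3.4]
gripper_width: 34.5
gripper_force: 40.0
need slide [12.05  0.3   0.07] spin 0.0 t 23.05 at [562.6 -74.3 172.1] [179.9   0.   93.5]
```

```bash
python3 -m jog '{"jaw":[30,30,30,30,30,30,30,30,30,30],"slide":[[0.4,0,0],[0.8,0.03,0],[0.9,0.03,0],[0.9,0.03,0],[0.9,0.03,0],[0.9,0.03,0],[0.9,0.03,0],[0.7,0.03,0],[0.3,0,0],[0,0,0]],"spin":[0,0,0,0,0,0,0,0,0,0]}'| grep -E "pos|force"
python3 - <<'E'
from h import *
import pickle
m=env.camera_model("wrist");f=env.grab_frame("wrist");cv2.imwrite("pics/w5.png",cv2.cvtColor(f,cv2.COLOR_RGB2BGR));pickle.dump(m,open("w5.pkl","wb"))
E
python3 -m jog '{"jaw":[30,30,30,30,30,30],"slide":[[0.4,0,0],[0.8,0.03,0],[0.8,0.03,0],[0.5,0.03,0],[0.2,0,0],[0,0,0]],"spin":[0,0,0,0,0,0]}'| grep -E "pos|force"
python3 - <<'E'
from h import *
import pickle
m=env.camera_model("wrist");f=env.grab_frame("wrist");cv2.imwrite("pics/w6.png",cv2.cvtColor(f,cv2.COLOR_RGB2BGR));pickle.dump(m,open("w6.pkl","wb"))
t=env.camera_model("top")
cv2.imwrite("pics/t6.png",cv2.cvtColor(env.grab_frame("top"),cv2.COLOR_RGB2BGR))
print(proj(t,[562.5,-74.3,25]),proj(t,[569,-184.3,68]))
def tile(n,c,w):
    h=w*3//4;x=max(0,int(c[0]-w/2));y=max(0,int(c[1]-h/2));x=min(x,560-w);y=min(y,420-h)
    print(n,"x0,y0",x,y,"scale",400/w);return cv2.resize(cv2.imread(f"pics/{n}.png")[y:y+h,x:x+w],(400,300),interpolation=cv2.INTER_CUBIC)
l=lambda n:pickle.load(open(n+".pkl","rb"))
c5=proj(l("w5"),[549.5,287,120]);c6=proj(l("w6"),[549.5,287,120]);c3=proj(l("w3"),[562.5,-74,68]);print(c5,c6,c3)
cv2.imwrite("pics/comp.png",np.vstack([np.hstack([tile("w5",c5,160),tile("w6",c6,160)]),np.hstack([tile("w3",c3,160),tile("t6",proj(t,[566,-130,50]),100)])]))
E
```

```text
ee_pos: [555.5, 127.9, 170.4]
force: [0.1, 0.3, -3.7]
gripper_force: 40.0
ee_pos: [553.9, 207.9, 171.1]
force: [0.3, -0.6, -4.3]
gripper_force: 40.0
[334.65228069 219.53074218] [371.87509312 217.1398114 ]
[279.22949229  -6.26093037] [274.1278716  113.00441733] [273.51958356 208.81665712]
w5 x0,y0 199 0 scale 2.5
w6 x0,y0 194 53 scale 2.5
w3 x0,y0 193 148 scale 2.5
t6 x0,y0 303 180 scale 4.0
```

View pics/comp.png

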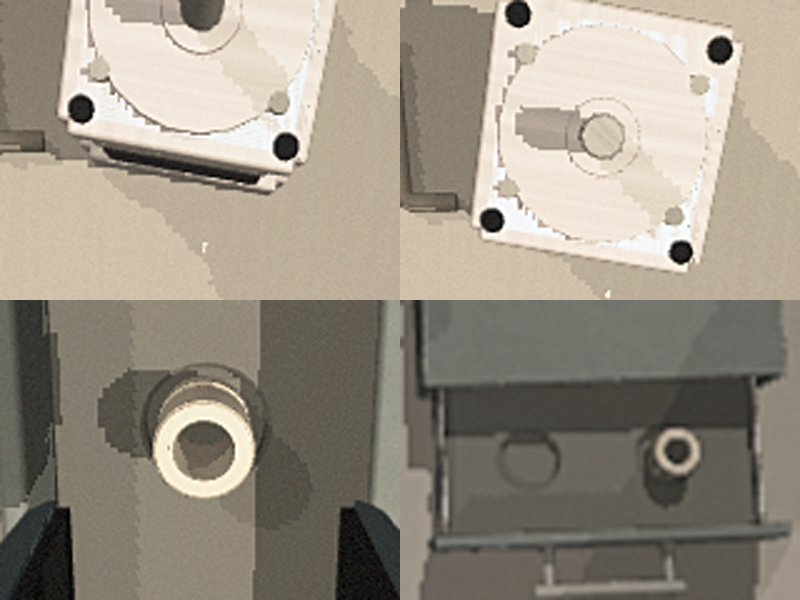

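The tiles show:
- **Shaft tip in w6:** tile (202,137), full frame (274.5,107.5).
- **Coupling 1's ring in w3:** full frame (274.3,207.3).
- **Pocket 1:** empty.
- **Aluminium coupling:** upright in pocket 2, with the drawer fully out.

Next I'll compute the shaft position.

Run:
```python
from h import *
import pickle
l=lambda n:pickle.load(open(n+".pkl","rb"))
t=env.camera_model("top");s=env.camera_model("scene");w6=l("w6");w3=l("w3");w5=l("w5")
k=lambda x,y,u,v,f:(x+(u+.5)/f-.5,y+(v+.5)/f-.5)
tip=k(194,53,202,137,2.5)
print("w6 z120",atz(w6,tip,120))
T=k(190,190,109,113,4);S=k(205,215,113,131,4)
print("w6+top",tri([(w6,tip),(t,T)]),"w6+scene",tri([(w6,tip),(s,S)]),"all",tri([(w6,tip),(t,T),(s,S)]))
sc=[k(194,53,u-400,v,2.5) for u,v in[(518,13),(720,49),(492,220),(681,251)]]
h=[atz(w6,p,80) for p in sc];print("bolt mean",np.mean(h,0),"spacing",[np.linalg.norm(h[a]-h[b]).round(1) for a,b in((0,1),(0,2),(1,3),(2,3))])
# same two bolts from w5 and w6 -> heights
b5=[k(199,0,81,108,2.5),k(199,0,286,146,2.5)]
print([tri([(w5,a),(w6,b)]) for a,b in zip(b5,sc[2:])])
r=atz(w3,k(193,148,204,149,2.5),68);print("coupling1 w3",r)
```

```text
w6 z120 [549.53850284 291.05626224 120.        ]
w6+top (array([550.36041167, 290.67957542, 101.48475818]), [array([1. , 0.7]), array([-0.2,  0.3])]) w6+scene (array([548.47005761, 289.88736953, 134.27220652]), [array([-1.6,  1.4]), array([-0.6,  0. ])]) all (array([549.04545644, 287.94799553, 131.06186323]), [array([-0.9,  4.2]), array([-0.8, -0.2]), array([-0.2,  0.2])])
bolt mean [549.72968054 291.45845042  80.        ] spacing [np.float64(69.9), np.float64(70.0), np.float64(69.8), np.float64(69.8)]
[(array([511.64161978, 260.35505366,  81.90301745]), [array([-0., -0.]), array([0., 0.])]), (array([580.83685738, 253.26621527,  80.36091818]), [array([-0., -0.]), array([0., 0.])])]
coupling1 w3 [563.09008758 -72.5896061   68.        ]
```

The wrist views put the motor top at z≈81 and the shaft at (549.6,291.2). The wrist camera reads coupling 1 about +1.7 mm in y against the TCP at the grasp, so the TCP target is about (549.2,289.2,134). That puts the coupling's underside at 150.

```bash
python3 -c "
from h import *
go(549.2,289.2,134,93.45)"
python3 -m jog '{"jaw":[30,30,30,30,30,30,30],"slide":[[0.4,0,0],[0.7,0.01,0],[0.7,0.01,0],[0.5,0,0],[0.3,0,0],[0.1,0,0],[0,0,0]],"spin":[0,0,0,0,0,0,0]}'| grep -E "pos|force"
python3 -m jog '{"jaw":[30,30,30,30,30,30,30,30],"slide":[[0,0,0.2],[0,0,0.3],[0,0,0.3],[0,0,0.2],[0,0,0.1],[0,0,0.05],[0,0,0],[0,0,0]],"spin":[0,0,0,0,0,0,0,0]}'
python3 -c "
from h import *
go(549.2,289.2,134,93.45)"
```

```text
need slide [2.75 0.01 1.24] spin 0.0 t 24.9 at [554.  206.9 171.2] [-1.80e+02  1.00e-01  9.35e+01]
ee_pos: [549.6, 288.6, 171.1]
force: [0.4, 0.1, -3.0]
gripper_force: 40.0
time_s: 26.4
ee_pos: [549.9, 288.8, 137.1]
ee_rot: [180.0, -0.0, 93.5]
force: [0.8, 0.1, -3.3]
gripper_width: 34.9
gripper_force: 40.0
need slide [ 0.02 -0.02  0.1 ] spin 0.0 t 26.4 at [549.9 288.8 137.1] [180.   -0.   93.5]
```

```bash
python3 -m jog '{"jaw":[30,30,30,30,30,30,30],"slide":[[0.01,-0.01,0.05],[0.01,-0.01,0.05],[0,0,0],[0,0,0],[0,0,0],[0,0,0],[0,0,0]],"spin":[0,0,0,0,0,0,0]}'
python3 - <<'E'
from h import *
s=env.state();print(np.abs(s["qvel"]).max(),s["ee_pos"])
print(env.job_done())
E
```

```text
time_s: 27.1
ee_pos: [549.1, 289.2, 133.8]
ee_rot: [180.0, 0.0, 93.5]
force: [0.0, 0.8, -4.1]
gripper_width: 34.7
gripper_force: 40.0
0.17366902926628397 [549.08136286 289.19199419 133.77300458]
the job is handed in; nothing more can be done
None
```

Job handed in at 27 s: the steel coupling (about 0.30 kg, against 0.14 kg) is held upright and still, by calculation centred about 3 cm over the motor's shaft (no picture of that final pose), and the aluminium one stands in pocket 2 of the fully open drawer.

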